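Roll the knurled wheel until the cradle's jaw stands at the gauge mark

TASK

The gap between the sliding jaw and the gold housing in the cradle is too wide: press a fingertip lightly on top of the knurled wheel and roll it, in as many strokes as it takes, until the jaw's black pointer stands within the green band of the gauge strip, never letting the jaw run on against the housing. Only roll the wheel from its top: do not squeeze it, do not push the jaw or the housing, and leave the loose things lying where they are, neither lifted nor shoved. Finish with the hand clear of everything.

Things in the scene. Friction and masses are not known exactly. Their poses are not given: they have to be found in the camera images.
- cradle: Grey flat holding cradle screwed to the bench, 180 x 340 x 25 mm (x, y, z); origin at the centre of its underside, z up. Its y axis is the direction in which the jaw slides: the wheel is at its +y end, the gold housing at its -y end. It stands turned by up to about 23 degrees either way.
- wheel_top (a point): Topmost point of the knurled steel wheel when not pressed (fixed to the cradle, same axes), 95 mm above the bench. The wheel, radius 30, width 26 mm, axle along the cradle's x, stands between the two black cheeks of a sprung head (17 to 29 mm either side of its middle, 60 mm long; they sink with it) whose tops are 15 mm below its top.
- wheel: The wheel; origin at its centre. A fingertip pressed on its top and dragged along the cradle's -y (towards the housing) moves the jaw towards the housing, 1 mm for 2 mm of rim; dragging along +y opens it. The rim takes about 1 to 1.5 N to turn, stays where it is left, and has 5 rad in all, starting at its open stop.
- plunge (a joint): How far the head (wheel, cheeks, and the jaw on its two rods) is pressed straight down on its springs, m: 0 at rest, 0.008 fully down. The springs take about 2.5 N to start moving and 0.8 N more for each mm (a press of 3 to 6 mm is right for rolling).
- jaw: Sliding aluminium jaw, 110 x 20 x 22 mm, its top 57 mm above the bench, on two steel rods (8 mm) that slide through the head at 42 mm either side of the wheel's middle; origin below its face that looks to the housing (-y side). It can run 75 mm from its starting place along the cradle's -y.
- pointer (a point): Tip line of the black pointer on the jaw, in the plane of the jaw's face (41 mm above the bench, on the cradle's +x side, 70 mm from the wheel's middle plane).
- housing: Gold module housing with black relays on its top, 110 x 110 x 18 mm, screwed to the cradle; origin at the centre of its underside; axes parallel to the cradle's. Its edge towards the jaw lies 55 mm along +y from the origin. A white gauge strip runs from it beside the jaw.
- mark (a point): Middle of the green gauge band (8 mm wide along y) on the white gauge strip, 8 mm from the housing's edge; axes parallel to the cradle's. The red band, 4 mm, lies between it and the housing's edge. The pointer starts about 24 to 52 mm from it on the +y side.
- relay_a: Loose black relay, 16 x 26 x 12 mm, lying on the cradle beside the wheel; origin under its centre. Bystander.
- relay_b: Loose black relay, 16 x 26 x 12 mm, lying on the cradle beside the jaw; origin under its centre. Bystander.
- spare: Loose small gold housing, 70 x 75 x 18 mm, on the bench by the cradle's -y end; origin under its centre. Bystander.
- driver: Loose screwdriver, 150 mm long, lying on the bench beyond the cradle; origin at its underside. Bystander.
- dish: Loose white dish, 80 mm across, 16 mm high; origin under its centre. Bystander.
- bottle: Loose clear bottle with blue cap, 44 mm across, 90 mm high; origin under its centre. Bystander.

How it is judged:
On the way, in this order (a step that is already met when the one before it is completed fails the run):
1. a fingertip presses the wheel down on its spring (contact force between the fingers and wheel above 0.5 N and value of joint plunge above 0.001 m), for 0.1 s.
2. the pointer comes within the green band (y of pointer in the frame of mark between -0.004 and 0.004 m), for 0.2 s.
At the end, for the whole second after the job is handed in: The pointer stands within the green band (within 4 mm of its middle), jaw at rest, wheel let up again, and the loose things lie where they were (within 15 mm; screwdriver and bottle 20 mm) (all of step 2 and linear speed of jaw below 0.003 m/s and value of joint plunge below 0.001 m and distance of each of relay_a, relay_b, spare, dish from where it was at the start of the episode below 0.015 m and distance of each of driver, bottle from where it was at the start of the episode below 0.02 m); the robot touches nothing.
It fails at once if the jaw runs against the gold housing (gap under 1 mm) (y of pointer in the frame of mark below -0.007 m).
It fails at once if the jaw or the housing is pushed directly (over 2 N) (contact force between any of the fingers, the arm and jaw above 2 N or contact force between any of the fingers, the arm and housing above 2 N).
It fails at once if the wheel is pressed too hard (over 30 N) (contact force between any of the fingers, the arm and wheel above 30 N).
It fails at once if the wheel is squeezed or shoved (over 15 N) instead of being pressed down from its top (contact force between the fingers and wheel above 15 N and value of joint plunge below 0.001 m).
It fails at once if a loose thing is lifted or shoved from its place (15 mm; screwdriver and bottle 20 mm) (distance of any of relay_a, relay_b, spare, dish from where it was at the start of the episode above 0.015 m or distance of any of driver, bottle from where it was at the start of the episode above 0.02 m).
It also fails if it takes over 51 s, if anything falls off the work surface, if the arm or the gripper's body presses on something with over 40 N, if the wrist force passes 120 N, or if a joint passes its speed limit or range.

ROBOT

A 7-joint arm with a two-finger parallel gripper is mounted at the origin on the work surface. World frame = base frame: x ahead of the robot, y to its left, z up, the work surface at z = 0. Lengths are in m, angles in rad, forces in N, time in s.
With the tool pointing down it reaches from about 0.4 to 0.875 m from the base axis. Payload 6.5 kg.
Tool frame: the origin (TCP) lies on the centre line of the jaws, within the pads' length; the fingertips stand 14 mm ahead of it and the grasp point (between the pads) lies 5 mm behind it; z points along the fingers, y is the line along which they close (so a half turn about z gives the same grasp; the last joint's range is limited). The gripper opens to 88 mm and grips with 3 to 60 N. Pads are 18 mm wide; open, the fingers measure 123 mm over their backs; the gripper's body (75 mm by 187 mm) begins 45 mm behind the grasp point.
Start: joints at [-1.302, 0.536, -0.004, 1.538, 0.003, 1.067, -0.071], TCP at [0.214, 0.614, 0.253] pointing down, gripper open.
Joint ranges: [-2.7, 2.7], [-0.37, 2.16], [-1.27, 1.26], [0.24, 2.4], [-1.31, 4.45], [0.19, 1.91], [-2.76, 2.76]. Speed limits (rad/s): [2.39, 2.39, 3.14, 3.14, 3.14, 3.14, 3.14].

INTERFACE

Orientations are given as a unit quaternion [w, x, y, z].
In Python, from rig import arm gives the robot as it stands.
- The arm moves only by the tool drive_tool, never from a script. Its argument "targets" is one flat list of numbers, 7 for each row, row after row: the turn, a rotation vector about the world's x, y, z in degrees, then the shift along the world's x, y, z in m, then the gripper command: -1 is shut, 1 is fully open, values between are in proportion. In form: [ax, ay, az, tx, ty, tz, fingers, ax, ay, az, tx, ty, tz, fingers, ...]. A call has exactly 8 rows; each row is the pose to reach, as a shift and turn from the pose commanded when the call began; what a row does not reach only later rows make up. A row lasts 1/12 s, in which the tool goes at most 41.7 mm and 7.16 degrees, less where a joint would pass 70% of its speed; a pose out of reach is approached as far as the arm can. A call with a gripper value outside its range is refused whole. The fingers move at their own pace and stop on an object; "newtons" is the grip in N (left out, the last holds). Time passes only in rows, so rows that repeat a pose let the fingers close, or fill a call up. It gives the time, the measured TCP pose, the force, the opening and the grip force at its end, in the units of the state.
- arm.get_obs(): the state, without advancing time (a new reading comes with each control period).
- arm.capture(name): name is "scene" or "top" or "wrist"; returns the picture (400x640x3 uint8, red, green, blue); there is no depth.
- arm.camera_params(name): a dict with "K" (3x3 intrinsics, pixels), "extrinsics" (4x4, takes a point from camera to world coordinates). Camera axes: x right, y down, z forward; pixel columns grow to the right and rows downward; lengths in m; the calibration is good to about 2 mm. A picture is of the moment at which its call begins: read the wrist's pose just before it. camera_params takes no time and is no camera call; for the wrist camera it gives the pose at the moment of the call.
- arm.close_job(): hands the job in; it is judged then, once.
The state is a dict: "t": time; "qpos": joint angles; "joint_velocities": joint speeds; "joint_efforts": joint torques, N m; "ee_pos": TCP position; "orientation": TCP orientation; "contact_force": force on the tool from outside, world axes, zero at the start; "torque": the same for the moment, N m; "opening": opening from 0.0 (shut) to 1.0 (fully open); "finger_force": force on a finger pad.
Only numpy, scipy, OpenCV 4.12 (cv2) and the standard library are available. Lean on these libraries where they do the work, as an engineer would, in place of code of your own. Each camera call takes 0.05 s, during which the arm holds its last target. There are 200 camera calls.

## Working session

There is one attempt and no reset: what is moved stays moved. The work goes in short steps, Python scripts to look and compute and a tool call to move; the robot and the scene stay as the last step left them, time stands still between calls to the robot, and variables do not carry over. Pictures are saved under pics/ and viewed, at most 10 in all, crops included, and the job is handed in when it is done.

Besides the shell and the picture viewer there is one more tool, called after "Call:" by a JSON object that holds its "fn" and its "kwargs", one argument or row to a line. drive_tool: Moves the arm, as the interface text tells. Its arguments: {"type":"object","properties":{"targets":{"type":"array","items":{"type":"number"}},"newtons":{"type":"number"}},"required":["targets"]}

```bash
mkdir -p pics
python3 - <<'E'
from rig import arm
import cv2
print({k:v for k,v in arm.get_obs().items() if k in("t","ee_pos","orientation","contact_force","opening")})
for n in("scene","top"):
    cv2.imwrite(f"pics/{n}0.png",arm.capture(n)[:,:,::-1]); p=arm.camera_params(n); print(n,p["K"].round(1).tolist(),p["extrinsics"].round(4).tolist())
E
```

```text
{'t': 0.0, 'ee_pos': array([0.21340007, 0.61335443, 0.25182188]), 'orientation': array([-8.73228455e-05,  1.66582409e-01,  9.86027156e-01, -8.61012957e-04]), 'contact_force': array([-0.34767788,  0.34800989, -0.234658  ]), 'opening': 1.0003850453929612}
scene [[395.1, 0.0, 321.9], [0.0, 395.1, 200.7], [0.0, 0.0, 1.0]] [[0.4907, 0.7006, -0.5181, 1.0002], [0.8712, -0.3855, 0.3039, -0.1639], [0.0132, -0.6005, -0.7995, 0.7338], [0.0, 0.0, 0.0, 1.0]]
top [[375.6, 0.0, 321.1], [0.0, 375.6, 197.8], [0.0, 0.0, 1.0]] [[0.0223, -0.9968, 0.0765, 0.5371], [-0.9994, -0.0202, 0.0281, 0.0529], [-0.0265, -0.0771, -0.9967, 0.8402], [0.0, 0.0, 0.0, 1.0]]
```

View pics/top0.png

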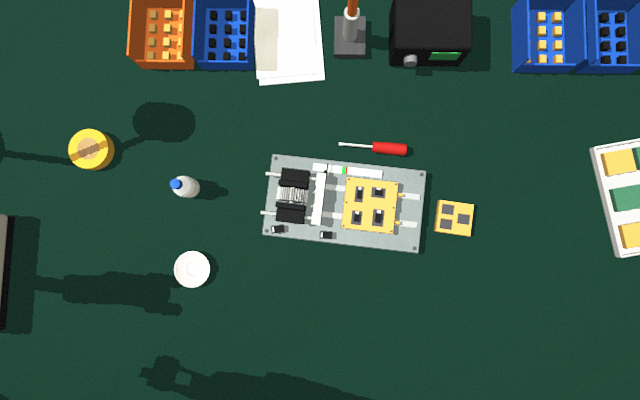

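View pics/scene0.png

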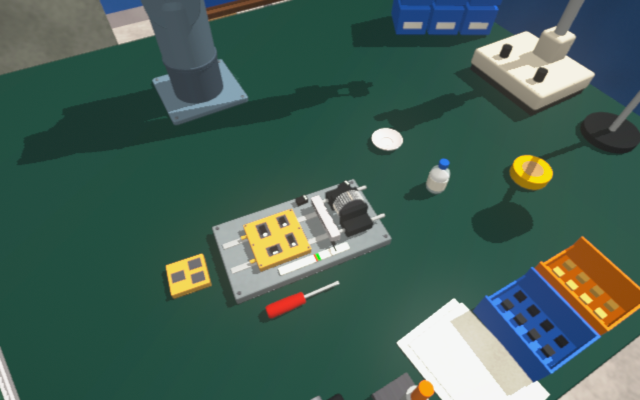

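The top view shows the cradle centred near (345,203), the wheel at (292,194), the jaw at (319,198) and the green band at (344,170). In the scene view the green band is at (317,257) and the wheel at (347,207). Next I'll view enlarged crops.

Run:
```python
import cv2,numpy as np
a=cv2.imread("pics/top0.png")[145:260,255:435]; b=cv2.imread("pics/scene0.png")[170:305,205:400]
a=cv2.resize(a,None,fx=4,fy=4,interpolation=cv2.INTER_CUBIC);b=cv2.resize(b,None,fx=4,fy=4,interpolation=cv2.INTER_CUBIC)
cv2.imwrite("pics/topc.png",a);cv2.imwrite("pics/scc.png",b)
```

```text
(no output)
```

View pics/topc.png

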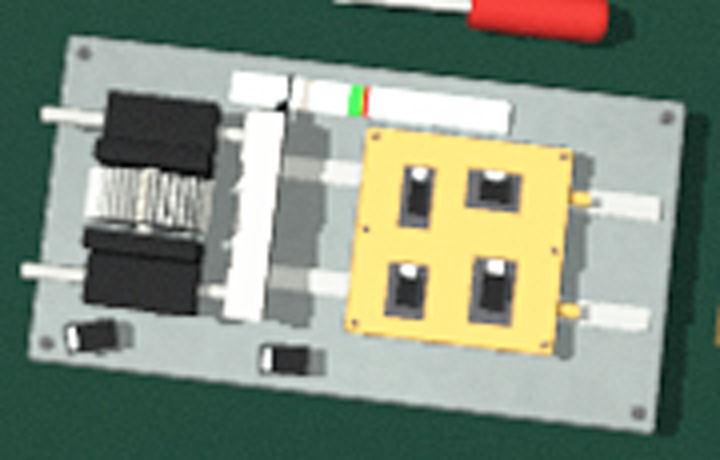

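View pics/scc.png

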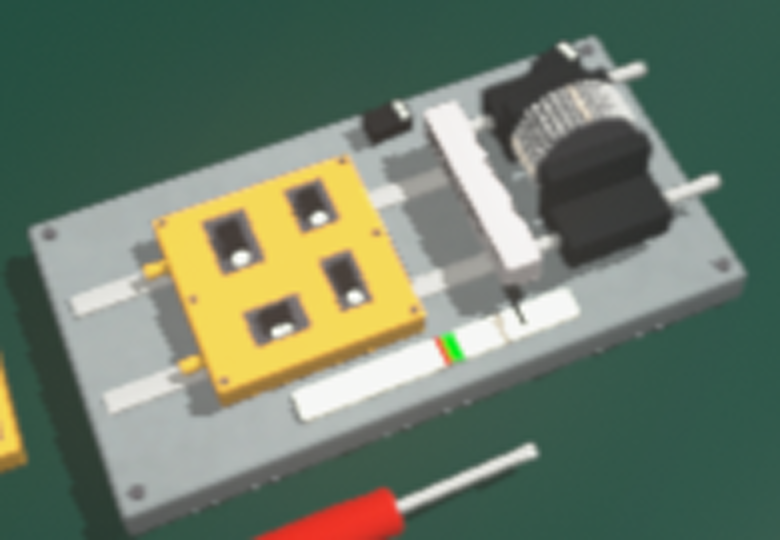

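The top crop shows cradle corners at (70,36), (684,102), (655,432) and (28,358), the pointer at about (291,92), the green band at (356,100), and the wheel spanning columns 88–213. The scene crop agrees, with the pointer tip at (520,315) and the green band at (452,347).

```bash
cat > h.py <<'E'
import numpy as np,cv2
from rig import arm
def ray(n,uv,P=None):
    P=P or arm.camera_params(n); E=P["extrinsics"]
    d=E[:3,:3]@np.linalg.solve(P["K"],np.r_[uv,1.]); return E[:3,3],d
def onz(n,uv,z,P=None):
    o,d=ray(n,uv,P); return o+d*(z-o[2])/d[2]
def tc(x,y): return (255+(x+.5)/4-.5,145+(y+.5)/4-.5)
def sc(x,y): return (205+(x+.5)/4-.5,170+(y+.5)/4-.5)
E
python3 - <<'E'
from h import *
C=np.array([onz("top",tc(*p),.025) for p in[(70,36),(684,102),(655,432),(28,358)]])
print(C.round(4),[np.linalg.norm(C[i]-C[(i+1)%4]).round(4) for i in range(4)])
c=C.mean(0); ey=(C[0]-C[1])+(C[3]-C[2]); ey/=np.linalg.norm(ey); ex=np.array([ey[1],-ey[0],0])
print("c",c,"yaw",np.degrees(np.arctan2(-ey[0],ey[1])),"ex",ex)
S=np.array([onz("scene",sc(*p),.025) for p in[(595,38),(745,275),(125,520),(30,230)]]);print("scene corners",S.round(4),S.mean(0))
f=lambda p:((p-c)@ex,(p-c)@ey)
def show(l,n,uv,z): print(l,n,np.round(f(onz(n,uv,z)),4))
for l,p,z in[("green",(356,100),.03),("pointer",(291,92),.041),("pointer base",(280,106),.041),("jawface t",(284,112),.057),("jawface b",(262,322),.057),("jawback b",(224,317),.057),("hous edge t",(366,130),.043),("hous edge b",(346,328),.043),("hous far t",(572,152),.043),("wheel L",(86,198),.065),("wheel R",(213,205),.065),("wheel top t",(150,168),.093),("wheel top b",(146,230),.093),("cheekout",(160,95),.05),("cheekout b",(140,312),.05)]: show(l,"top",tc(*p),z)
for l,p,z in[("green",(452,347),.03),("pointer",(520,318),.041),("jaw face t",(512,275),.057),("jaw face b",(427,110),.057),("hous edge",(425,318),.043),("hous edge",(345,156),.043)]: show(l,"scene",sc(*p),z)
E
```

```text
[[ 0.6952  0.1861  0.025 ]
 [ 0.6647 -0.1499  0.025 ]
 [ 0.4864 -0.1347  0.025 ]
 [ 0.5181  0.2033  0.025 ]] [np.float64(0.3375), np.float64(0.1789), np.float64(0.3395), np.float64(0.178)]
c [0.59109629 0.02618334 0.025     ] yaw -5.274421852521287 ex [ 0.99576584 -0.09192606  0.        ]
scene corners [[ 0.5214  0.2011  0.025 ]
 [ 0.6969  0.1838  0.025 ]
 [ 0.6658 -0.1508  0.025 ]
 [ 0.4896 -0.1336  0.025 ]] [0.59341783 0.02514224 0.025     ]
green top [0.0702 0.0085]
pointer top [0.0689 0.0438]
pointer base top [0.0607 0.0488]
jawface t top [0.0555 0.0458]
jawface b top [-0.0552  0.0447]
jawback b top [-0.0549  0.0647]
hous edge t top [0.0527 0.0017]
hous edge b top [-0.0533  0.0007]
hous far t top [ 0.0531 -0.1082]
wheel L top [-0.0018  0.1427]
wheel R top [0.002  0.0767]
wheel top t top [0.0148 0.1083]
wheel top b top [-0.0163  0.1065]
cheekout top [0.0583 0.1126]
cheekout b top [-0.0573  0.1093]
green scene [0.0707 0.0076]
pointer scene [0.0749 0.043 ]
jaw face t scene [0.0591 0.0453]
jaw face b scene [-0.0534  0.0473]
hous edge scene [ 0.0568 -0.0011]
hous edge scene [-0.0522 -0.0013]
```

The geometry is consistent: the wheel centre is at about (0.602, 0.135) and the cradle's +y axis is (0.092, 0.996). The jaw has to travel about 36 mm, which is about 72 mm of rim. I'm moving above the wheel with the fingers shut and the tool y axis along the cradle's y.

Call:
{"fn": "drive_tool", "kwargs": {
  "targets": [0, 0, 2, 0.025, -0.03, 0, -1, 0, 0, 4, 0.05, -0.06, 0, -1, 0, 0, 6, 0.075, -0.09, 0, -1, 0, 0, 8, 0.1, -0.12, 0, -1, 0, 0, 10, 0.125, -0.15, 0, -1, 0, 0, 12, 0.15, -0.18, 0, -1, 0, 0, 13.9, 0.175, -0.21, 0, -1, 0, 0, 13.9, 0.195, -0.234, 0, -1],
  "newtons": 10
}}

```text
t: 0.77
ee_pos: [0.4104, 0.3767, 0.2525]
orientation: [0.0, 0.046, 0.999, -0.001]
contact_force: [1.0, -0.3, -0.9]
opening: 0.419
finger_force: 0.0
```

Call:
{"fn": "drive_tool", "kwargs": {
  "targets": [0, 0, 0, 0.025, -0.03, 0, -1, 0, 0, 0, 0.05, -0.06, 0, -1, 0, 0, 0, 0.075, -0.09, 0, -1, 0, 0, 0, 0.1, -0.12, 0, -1, 0, 0, 0, 0.125, -0.15, -0.01, -1, 0, 0, 0, 0.15, -0.18, -0.03, -1, 0, 0, 0, 0.175, -0.21, -0.06, -1, 0, 0, 0, 0.194, -0.233, -0.09, -1]
}}

```text
t: 1.43
ee_pos: [0.5998, 0.1505, 0.1697]
orientation: [0.001, 0.047, 0.999, 0.0]
contact_force: [0.2, 0.5, -0.4]
opening: 0.003
finger_force: 0.0
```

Run:
```python
from h import *
o=arm.get_obs(); print({k:np.round(o[k],4) for k in("t","ee_pos","orientation","contact_force","opening")})
P=arm.camera_params("wrist");print(P["extrinsics"].round(3).tolist(),P["K"][0,0])
a=arm.capture("wrist");b=arm.capture("scene")
cv2.imwrite("pics/w1.png",a[:,:,::-1]);cv2.imwrite("pics/s1.png",b[:,:,::-1])
s=cv2.resize(b[170:305,205:400],None,fx=3,fy=3,interpolation=cv2.INTER_CUBIC)
cv2.imwrite("pics/m1.png",np.vstack([cv2.resize(a[:,:,::-1],(300,188)).copy(),np.zeros((1,300,3),np.uint8)]) if 0 else np.hstack([s[:,:,::-1][:400,:585],np.zeros((400,1,3),np.uint8)]))
```

```text
{'t': np.float64(1.4333), 'ee_pos': array([0.5998, 0.1505, 0.1697]), 'orientation': array([1.300e-03, 4.670e-02, 9.989e-01, 1.000e-04]), 'contact_force': array([ 0.2027,  0.528 , -0.3801]), 'opening': np.float64(0.0033)}
[[0.093, 0.959, 0.266, 0.531], [0.996, -0.09, -0.024, 0.156], [0.001, 0.267, -0.964, 0.301], [0.0, 0.0, 0.0, 1.0]] 276.5219152590458
```

View pics/w1.png

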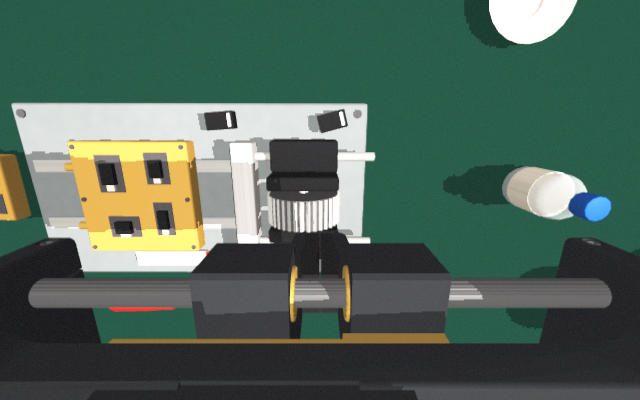

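The wrist view shows the wheel at columns 268–339, around row 210, with the closed fingertips over it at about (320,250) and the tool aligned to the cradle. I'll check the wheel's y position, then descend.

Run:
```python
from h import *
c=np.array([.592,.0258,0]);ey=np.array([.0919,.9958,0]);ex=np.array([.9958,-.0919,0])
for uv,z in[((268,212),.065),((339,212),.065),((268,180),.075),((338,180),.075),((303,192),.09),((303,233),.09)]:
    p=onz("wrist",uv,z)-c; print(uv,(p@ex).round(4),(p@ey).round(4))
```

```text
(268, 212) -0.0014 0.0722
(339, 212) -0.001 0.1346
(268, 180) -0.0318 0.0758
(338, 180) -0.0315 0.1329
(303, 192) -0.0251 0.1052
(303, 233) 0.0086 0.1044
```

Call:
{"fn": "drive_tool", "kwargs": {
  "targets": [0, 0, 0, 0, 0, -0.01, -1, 0, 0, 0, 0, 0, -0.02, -1, 0, 0, 0, 0, 0, -0.03, -1, 0, 0, 0, 0, 0, -0.04, -1, 0, 0, 0, 0, 0, -0.046, -1, 0, 0, 0, 0, 0, -0.046, -1, 0, 0, 0, 0, 0, -0.046, -1, 0, 0, 0, 0, 0, -0.046, -1]
}}

```text
t: 2.2
ee_pos: [0.5981, 0.1529, 0.1243]
orientation: [0.0, 0.046, 0.999, 0.0]
contact_force: [0.5, 0.4, 0.4]
opening: 0.006
finger_force: 0.0
```

Call:
{"fn": "drive_tool", "kwargs": {
  "targets": [0, 0, 0, 0.003, -0.005, 0, -1, 0, 0, 0, 0.005, -0.0085, 0, -1, 0, 0, 0, 0.005, -0.0085, -0.005, -1, 0, 0, 0, 0.005, -0.0085, -0.01, -1, 0, 0, 0, 0.005, -0.0085, -0.014, -1, 0, 0, 0, 0.005, -0.0085, -0.017, -1, 0, 0, 0, 0.005, -0.0085, -0.019, -1, 0, 0, 0, 0.005, -0.0085, -0.019, -1]
}}

```text
t: 2.87
ee_pos: [0.6027, 0.144, 0.1047]
orientation: [-0.0, 0.046, 0.999, -0.0]
contact_force: [-2.5, -0.2, 5.9]
opening: 0.005
finger_force: 3.0
```

Pressed with about 6 N. First stroke is 22 mm along the cradle's −y.

Call:
{"fn": "drive_tool", "kwargs": {
  "targets": [0, 0, 0, -0.0003, -0.003, 0, -1, 0, 0, 0, -0.0006, -0.0065, 0, -1, 0, 0, 0, -0.001, -0.01, 0, -1, 0, 0, 0, -0.0013, -0.014, 0, -1, 0, 0, 0, -0.0017, -0.018, 0, -1, 0, 0, 0, -0.002, -0.022, 0, -1, 0, 0, 0, -0.002, -0.022, 0, -1, 0, 0, 0, -0.002, -0.022, 0, -1]
}}

```text
t: 3.53
ee_pos: [0.6007, 0.1219, 0.1051]
orientation: [-0.0, 0.046, 0.999, -0.0]
contact_force: [-2.0, -1.3, 4.6]
opening: 0.006
finger_force: 2.7
```

Run:
```python
from h import *
b=arm.capture("scene");t=arm.capture("top")
cv2.imwrite("pics/s2.png",b[:,:,::-1]);cv2.imwrite("pics/t2.png",t[:,:,::-1])
s=cv2.resize(b[180:275,290:390],None,fx=4,fy=4,interpolation=cv2.INTER_CUBIC);q=cv2.resize(t[145:240,290:385],None,fx=4,fy=4,interpolation=cv2.INTER_CUBIC)
cv2.imwrite("pics/m2.png",np.hstack([s,q])[:,:,::-1])
```

```text
(no output)
```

View pics/m2.png

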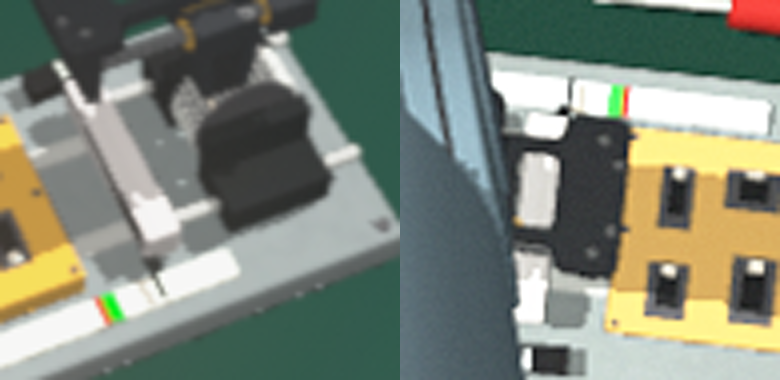

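The pointer moved to about (332.7,168) in the top image against green at (344,170). That is about 11 mm of jaw for the 22 mm stroke, with about 24 mm left. I'll lift, return and press, then stroke again.

Call:
{"fn": "drive_tool", "kwargs": {
  "targets": [0, 0, 0, 0, 0, 0.008, -1, 0, 0, 0, 0, 0, 0.014, -1, 0, 0, 0, 0.001, 0.011, 0.014, -1, 0, 0, 0, 0.002, 0.022, 0.014, -1, 0, 0, 0, 0.002, 0.022, 0.012, -1, 0, 0, 0, 0.002, 0.022, 0.006, -1, 0, 0, 0, 0.002, 0.022, 0, -1, 0, 0, 0, 0.002, 0.022, 0, -1]
}}

```text
t: 4.3
ee_pos: [0.6028, 0.1443, 0.1039]
orientation: [-0.0, 0.046, 0.999, -0.0]
contact_force: [-0.9, 1.0, 6.2]
opening: 0.005
finger_force: 3.3
```

Call:
{"fn": "drive_tool", "kwargs": {
  "targets": [0, 0, 0, -0.0003, -0.003, 0, -1, 0, 0, 0, -0.0006, -0.0065, 0, -1, 0, 0, 0, -0.001, -0.01, 0, -1, 0, 0, 0, -0.0013, -0.014, 0, -1, 0, 0, 0, -0.0017, -0.018, 0, -1, 0, 0, 0, -0.002, -0.022, 0, -1, 0, 0, 0, -0.002, -0.022, 0, -1, 0, 0, 0, -0.002, -0.022, 0, -1]
}}

```text
t: 4.97
ee_pos: [0.6006, 0.1205, 0.1047]
orientation: [-0.0, 0.047, 0.999, -0.001]
contact_force: [-0.9, -1.9, 5.2]
opening: 0.005
finger_force: 2.7
```

```bash
cat >> h.py <<'E'
c=np.array([.592,.0258,0]);ey=np.array([.0919,.9958,0]);ex=np.array([.9958,-.0919,0])
def gauge(n,img,z=.03,zp=.041):
    "pointer and green y in cradle axes, from brightness / greenness profiles along the strip"
    P=arm.camera_params(n);E=np.linalg.inv(P["extrinsics"]);ys=np.arange(-.005,.06,.0005)
    def prof(x,z):
        w=(c+ex*x)[None]+ys[:,None]*ey+[0,0,z]; q=(E[:3,:3]@w.T+E[:3,3:])
        q=P["K"]@q; q=(q[:2]/q[2]).astype(np.float32)
        return cv2.remap(img,q[:1].T.copy(),q[1:].T.copy(),cv2.INTER_LINEAR)[:,0].astype(float)
    g=prof(.070,z); gr=np.clip(g[:,1]-g[:,[0,2]].max(1)-40,0,None); yg=(gr*ys).sum()/gr.sum()
    p=np.mean([prof(x,zp).sum(1) for x in(.067,.069,.071)],0); p[np.abs(gr)>0]=765; m=(ys>yg-.012)
    d=np.clip(np.median(p)-60-p,0,None)*m; i=d.argmax(); k=np.abs(ys-ys[i])<.0025
    return yg,(d*ys)[k].sum()/d[k].sum(),d[i]
E
python3 - <<'E'
from h import *
for f in("top0","t2","scene0","s2"):
    n="top" if f[0]=="t" else "scene"; print(f,np.round(gauge(n,cv2.imread(f"pics/{f}.png")[:,:,::-1].copy()),4))
for n in("top","scene"):
    a=arm.capture(n); cv2.imwrite(f"pics/{n}3.png",a[:,:,::-1]); print(n,np.round(gauge(n,a),4))
E
```

```text
top0 [9.700000e-03 4.200000e-03 3.116667e+02]
t2 [9.60e-03 3.42e-02 3.47e+02]
scene0 [8.50e-03 3.80e-03 2.42e+02]
s2 [8.500000e-03 3.800000e-03 2.461667e+02]
top [9.900000e-03 4.200000e-03 2.966667e+02]
scene [8.80e-03 3.80e-03 2.64e+02]
```

The red band is being mistaken for the pointer, so I'll use the per-pixel maximum channel, where only black is dark.

```bash
sed -i 's/prof(x,zp).sum(1)/3*prof(x,zp).max(1)/; s/p\[np.abs(gr)>0\]=765; //' h.py
python3 - <<'E'
from h import *
for f in("top0","t2","top3","scene0","s2","scene3"):
    n="top" if f[0]=="t" else "scene"; r=np.array(gauge(n,cv2.imread(f"pics/{f}.png")[:,:,::-1].copy())); print(f,r.round(4),"mm to go",((r[1]-r[0])*1e3).round(1))
E
```

```text
top0 [9.70e-03 4.50e-02 2.92e+02] mm to go 35.4
t2 [9.60e-03 3.42e-02 3.40e+02] mm to go 24.6
top3 [9.90e-03 2.10e-02 2.79e+02] mm to go 11.1
scene0 [8.500e-03 4.390e-02 2.015e+02] mm to go 35.4
s2 [8.50e-03 3.18e-02 2.23e+02] mm to go 23.4
scene3 [8.800e-03 1.900e-02 2.295e+02] mm to go 10.2
```

Both views now agree, with about 11 mm to go. A third stroke of 18 mm should bring it near the band's middle.

Call:
{"fn": "drive_tool", "kwargs": {
  "targets": [0, 0, 0, 0, 0, 0.008, -1, 0, 0, 0, 0, 0, 0.014, -1, 0, 0, 0, 0.001, 0.011, 0.014, -1, 0, 0, 0, 0.002, 0.022, 0.014, -1, 0, 0, 0, 0.002, 0.022, 0.012, -1, 0, 0, 0, 0.002, 0.022, 0.006, -1, 0, 0, 0, 0.002, 0.022, 0, -1, 0, 0, 0, 0.002, 0.022, 0, -1]
}}

```text
t: 5.73
ee_pos: [0.6028, 0.1443, 0.1039]
orientation: [-0.0, 0.046, 0.999, -0.0]
contact_force: [-0.5, 1.7, 6.7]
opening: 0.003
finger_force: 3.3
```

Call:
{"fn": "drive_tool", "kwargs": {
  "targets": [0, 0, 0, -0.0003, -0.003, 0, -1, 0, 0, 0, -0.0006, -0.006, 0, -1, 0, 0, 0, -0.0009, -0.009, 0, -1, 0, 0, 0, -0.0012, -0.012, 0, -1, 0, 0, 0, -0.0014, -0.015, 0, -1, 0, 0, 0, -0.0017, -0.018, 0, -1, 0, 0, 0, -0.0017, -0.018, 0, -1, 0, 0, 0, -0.0017, -0.018, 0, -1]
}}

```text
t: 6.4
ee_pos: [0.601, 0.1251, 0.1049]
orientation: [-0.0, 0.047, 0.999, -0.0]
contact_force: [-0.7, -1.0, 5.5]
opening: 0.005
finger_force: 2.9
```

Run:
```python
from h import *
for n in("top","scene"):
    a=arm.capture(n); cv2.imwrite(f"pics/{n}4.png",a[:,:,::-1]); r=np.array(gauge(n,a)); print(n,r.round(4),((r[1]-r[0])*1e3).round(1))
```

```text
top [9.50e-03 1.02e-02 2.84e+02] 0.8
scene [7.80e-03 7.90e-03 3.01e+02] 0.1
```

Within 1 mm of the middle. I'll lift straight off and then clear away.

Call:
{"fn": "drive_tool", "kwargs": {
  "targets": [0, 0, 0, 0, 0, 0.004, -1, 0, 0, 0, 0, 0, 0.01, -1, 0, 0, 0, 0, 0, 0.025, -1, 0, 0, 0, 0, 0, 0.05, -1, 0, 0, 0, 0, 0, 0.08, -1, 0, 0, 0, 0, 0, 0.11, -1, 0, 0, 0, 0, 0, 0.14, -1, 0, 0, 0, 0, 0, 0.15, -1]
}}

```text
t: 7.17
ee_pos: [0.6028, 0.1262, 0.2594]
orientation: [0.003, 0.046, 0.999, 0.001]
contact_force: [0.6, -0.7, 1.2]
opening: 0.005
finger_force: 0.0
```

Call:
{"fn": "drive_tool", "kwargs": {
  "targets": [0, 0, 0, -0.015, 0.02, 0, -1, 0, 0, 0, -0.035, 0.045, 0, -1, 0, 0, 0, -0.055, 0.07, 0, -1, 0, 0, 0, -0.075, 0.095, 0, -1, 0, 0, 0, -0.095, 0.12, 0, -1, 0, 0, 0, -0.11, 0.14, 0, -1, 0, 0, 0, -0.12, 0.15, 0, -1, 0, 0, 0, -0.12, 0.15, 0, -1]
}}

```text
t: 7.83
ee_pos: [0.478, 0.2791, 0.2541]
orientation: [-0.001, 0.043, 0.999, 0.0]
contact_force: [-0.7, 0.4, 0.2]
opening: 0.003
finger_force: 0.0
```

Run:
```python
from h import *
C=[]
for n in("top","scene"):
    a=arm.capture(n); r=np.array(gauge(n,a)); print(n,r.round(4),((r[1]-r[0])*1e3).round(1)); C.append(a)
s=cv2.resize(C[1][170:305,205:400],None,fx=2,fy=2,interpolation=cv2.INTER_CUBIC);q=cv2.resize(C[0][140:275,250:445],None,fx=2,fy=2,interpolation=cv2.INTER_CUBIC)
cv2.imwrite("pics/m5.png",np.hstack([s,q])[:,:,::-1])
```

```text
top [9.00e-03 1.06e-02 3.17e+02] 1.6
scene [8.40e-03 9.40e-03 2.39e+02] 1.0
```

View pics/m5.png

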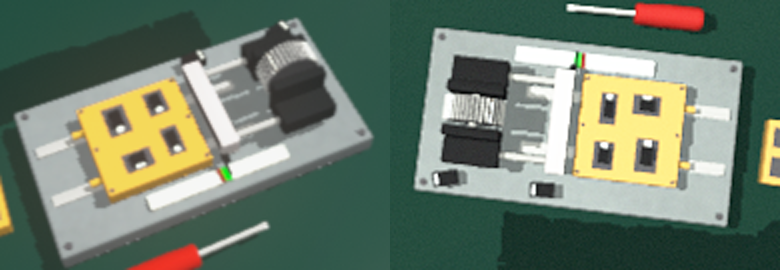

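The picture shows the pointer on the green band, at about (578,60) in the right half and (226,168) in the left. Against the unobstructed green centre it is +0.9 mm in both views. The loose things are in place and the hand is clear, so I'm handing in.

```bash
python3 -c "
from rig import arm
print(arm.close_job())"
```

```text
the job is handed in; nothing more can be done
None
```

The job is handed in: three strokes on the wheel brought the pointer into the green band, about 1 mm from its middle by both cameras; the wheel is let up, the loose things in view around the cradle look unmoved, and the hand is clear.

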